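Pop open the marked organiser tray with the spring toggle

ROBOT

A 6-joint arm with a two-finger parallel gripper is mounted at the origin on the work surface. World frame = base frame: x ahead of the robot, y to its left, z up, the work surface at z = 0. Lengths are in m, angles in rad, forces in N, time in s.
With the tool pointing down it reaches from about 0.35 to 0.975 m from the base axis. Payload 4.9 kg.
Tool frame: the origin (TCP) lies at the very end of the fingers, on their centre line; the grasp point (between the pads) lies 19 mm behind it (ctrl.grip_point_offset is the distance from the TCP to the grasp point, in m); z points along the fingers, y is the line along which they close (so a half turn about z gives the same grasp; the last joint's range is limited). The gripper opens to 85 mm and grips with 20 to 120 N. Pads are 22 mm wide; open, the fingers measure 114 mm over their backs; the gripper's body (76 mm by 85 mm) begins 54 mm behind the grasp point. The pads swing forward as they close: fully open they stand 13 mm farther back than shut.
Start: joints at [-1.306, 0.053, 1.613, -0, 1.476, -0.119], TCP at [0.234, -0.58, 0.209] pointing down, gripper open.
Joint ranges: [-3.01, 3.01], [-1.01, 2.22], [0.06, 2.58], [-1.02, 4.17], [0.09, 2.62], [-3.14, 3.14]. Speed limits (rad/s): [2.57, 2.57, 3.14, 3.14, 3.14, 3.14].

INTERFACE

Orientations are given as a rotation vector (axis times angle).
In Python, from station import ctrl gives the robot as it stands.
- The arm moves only by the tool send_rows, never from a script. Its argument "rows" is a list of rows, each a list of 3 entries, a list of its own where there are three numbers: the finger opening in cm, from 0 to 8.54, then the shift along the tool's x, y, z in cm, then the turn about the tool's z in degrees. A call has 1 to 10 rows; each row shifts and turns the commanded pose from where the row before left it, along the tool's axes as they then stand; what a row does not reach is not made up. A row lasts 1/8 s, in which the tool goes at most 62.5 mm and 10.7 degrees, less where a joint would pass 70% of its speed; a pose out of reach is approached as far as the arm can. A call with a gripper value outside its range is refused whole. The fingers move at their own pace and stop on an object; "newtons" is the grip in N (left out, the last holds). Time passes only in rows, so rows that do not move let the fingers close. It gives the time, the measured TCP pose, the force, the opening and the grip force at its end, in the units of the state.
- ctrl.get_obs(): the state, without advancing time (a new reading comes with each control period).
- ctrl.get_image(name): name is "scene" or "top" or "wrist"; returns a dict with "frame" (384x512x3 uint8, red, green, blue), "range_z" (384x512 float32, m along the optical axis (not along the pixel's ray), 0 where there is no reading), "fx", "fy", "cx", "cy" (pixels), "cam_to_world" (4x4, takes a point from camera to world coordinates). Camera axes: x right, y down, z forward; pixel columns grow to the right and rows downward; lengths in m; the calibration is good to about 2 mm. The wrist camera is an equidistant fisheye: a pixel r from the principal point sees the ray r / f radians off the axis. A picture is of the moment at which its call begins.
- ctrl.finish_job(): hands the job in; it is judged then, once.
The state is a dict: "t": time; "q": joint angles; "dq": joint speeds; "effort": joint torques, N m; "tool_pos": TCP position; "tool_rot": TCP orientation; "contact_force": force on the tool from outside, world axes, zero at the start; "wrist_torque": the same for the moment, N m; "opening": finger opening in m; "grip_force": force on a finger pad.
Only numpy, scipy, OpenCV 4.12 (cv2) and the standard library are available. Lean on these libraries where they do the work, as an engineer would, in place of code of your own. Each camera call takes 0.05 s, during which the arm holds its last target. There are 200 camera calls.

TASK

Open the organiser tray on the side marked by the orange disc: push the yellow spring toggle on top of the unit over towards the orange disc, keep it well over for at least a second while the catch lets the tray creep out, then let the toggle spring back upright by itself. After that draw that tray out as far as it goes, leaving the other tray shut and the mug, tape dispenser, shoe horn and paperweight where they are.

Things in the scene. Friction and masses are not known exactly. Their poses are not given: they have to be found in the camera images.
- unit: White plastic organiser, fixed, 220 deep (x) x 320 wide (y) x 130 mm high. Origin: centre of its underside. Front face at x = -110 mm; trays slide out along -x; +y is its left side seen from the robot. Its yaw varies. The flat top is at z = 130 mm; two grey cheeks (10 mm high, 10 thick in x, 70 along y) at x = -55 and -5 mm flank the toggle. Each half holds one tray.
- toggle (a joint): Toggle angle (rad): 0 upright, positive leaning to the unit's +y (left); stops at +-0.36. Spring-centred, 1.2 N m/rad (about 5 N near the top when well over); recentres in 0.3 s without swinging past. Beyond about 0.2 it frees the tray on that same side only; beyond 0.25 counts as well over. Upright, both trays are locked. Axis along the unit's x through unit x = -30, y = 0, z = 103 mm.
- toggle_tip (a point): Top end of the yellow toggle paddle, 95 mm above its pivot (198 mm above the shelf when upright). The paddle is 28 mm wide along the unit's x, 12 mm thick along y (18 mm at the rounded top) and stands 68 mm proud of the unit's top.
- tray_left (a joint): How far the left (+y) tray is out, m: 0 shut, 0.125 at its stop. Once freed a damped spring creeps it out to about 0.06 within 2 to 3 s; from there it slides by hand against about 1 N of friction and stays where it is left.
- tray_right (a joint): The same for the right (-y) tray.
- tray_left_lip (a point): Middle of the top edge of the left tray's front panel, 100 mm above the shelf, moving with it; unit frame (-110, 78.5, 100) mm when shut. Panel 6 mm thick, 144 wide, 90 high; behind it an open light-blue box, floor 14 mm and side walls 78 mm above the shelf. 55 mm of free space behind the panel once crept out; a catch bar spans the tray 84 to 95 mm behind this point at 95 to 123 mm height.
- tray_right_lip (a point): The same point on the right tray; when shut at (-110, -78.5, 100) mm in the unit frame.
- orange_disc: Orange disc, diameter 60, 4 mm thick, fixed on the unit's top, either left or right of the toggle at y = +-110 mm of the unit; marks the tray to open. Origin: centre of its underside.
- grey_disc: Grey disc of the same size on the other side of the top; marks the tray to leave shut.
- mug: Blue ceramic mug, diameter 84, 95 mm high, standing beside the unit; leave alone. Origin: centre of its underside.
- tape_dispenser: Stainless steel tape dispenser, 150 x 62 x 84 mm, beside the unit; leave alone. Origin: centre of its underside.
- shoe_horn: Red plastic shoe horn, 185 mm long, lying flat on the shelf at the right; leave alone. Origin: near its middle, underside.
- paperweight: Green glass paperweight, diameter 70, 44 mm high, on the rear of the unit's top (top of it at 174 mm); leave alone. Origin: centre of its underside.

How it is judged:
On the way, in this order (a step that is already met when the one before it is completed fails the run):
1. the toggle is held well over (beyond 0.25 rad) towards the orange disc for a second (((y of orange_disc in the frame of unit above 0 m and value of joint toggle above 0.25 rad) or (y of orange_disc in the frame of unit below 0 m and value of joint toggle below -0.25 rad))), for 0.95 s.
2. the toggle is let go and stands upright again, untouched (value of joint toggle between -0.05 and 0.05 rad and contact force between toggle and the fingers below 0.2 N and contact force between toggle and the arm below 0.2 N), for 0.2 s.
3. the tray on the orange side is drawn out to its stop (((y of orange_disc in the frame of unit above 0 m and value of joint tray_left above 0.11 m and value of joint tray_right below 0.01 m) or (y of orange_disc in the frame of unit below 0 m and value of joint tray_right above 0.11 m and value of joint tray_left below 0.01 m))), for 0.2 s.
At the end, for the whole second after the job is handed in: The tray on the orange disc's side is out at least 110 mm (of 125) and at rest, the other is shut within 10 mm, the toggle is upright within 0.05 rad and untouched, and mug, tape dispenser, shoe horn and paperweight are within 20 mm of where they started (all of step 2 and ((y of orange_disc in the frame of unit above 0 m and value of joint tray_left above 0.11 m and value of joint tray_right below 0.01 m) or (y of orange_disc in the frame of unit below 0 m and value of joint tray_right above 0.11 m and value of joint tray_left below 0.01 m)) and velocity of joint tray_left between -0.02 and 0.02 m/s and velocity of joint tray_right between -0.02 and 0.02 m/s and distance of each of mug, tape_dispenser, shoe_horn, paperweight from where it was at the start of the episode below 0.02 m).
It fails at once if the tray on the grey disc's side comes out more than 10 mm ((y of orange_disc in the frame of unit above 0 m and value of joint tray_right above 0.01 m) or (y of orange_disc in the frame of unit below 0 m and value of joint tray_left above 0.01 m)).
It fails at once if a bystander is moved by more than 20 mm (distance of any of mug, tape_dispenser, shoe_horn, paperweight from where it was at the start of the episode above 0.02 m).
It also fails if it takes over 58 s, if anything falls off the work surface, if the arm or the gripper's body presses on something with over 40 N, if the wrist force passes 120 N, or if a joint passes its speed limit or range.

## Working session

There is one attempt and no reset: what is moved stays moved. The work goes in short steps, Python scripts to look and compute and a tool call to move; the robot and the scene stay as the last step left them, time stands still between calls to the robot, and variables do not carry over. Pictures are saved under pics/ and viewed, at most 10 in all, crops included, and the job is handed in when it is done.

Besides the shell and the picture viewer there is one more tool, called after "Emit:" in YAML: its name, and indented under it one key for each argument. send_rows: Moves the arm, as the interface text tells. Its arguments: {"type":"object","properties":{"rows":{"type":"array","items":{"type":"array"}},"newtons":{"type":"number"}},"required":["rows"]}

```bash
mkdir -p pics; ls; python3 - <<'E'
from station import ctrl
import cv2,numpy as np
o=ctrl.get_obs();print({k:np.round(v,3) for k,v in o.items()})
a=[ctrl.get_image(n) for n in("scene","top")]
for n,i in zip(("scene","top"),a):
    np.savez(f"{n}0.npz",**i);print(n,i["fx"],i["cx"],i["cy"],np.round(i["cam_to_world"],3))
    cv2.imwrite(f"pics/{n}0.png",cv2.resize(i["frame"][...,::-1],None,fx=1.5,fy=1.5))
E
```

```text
pics
{'t': np.float64(0.0), 'q': array([-1.306,  0.053,  1.614, -0.   ,  1.476, -0.119]), 'dq': array([-0.   , -0.001,  0.   , -0.001, -0.001, -0.001]), 'effort': array([ 0.0000e+00, -3.9369e+01, -3.7017e+01, -0.0000e+00,  7.0000e-03,
       -0.0000e+00]), 'tool_pos': array([ 0.234, -0.579,  0.207]), 'tool_rot': array([-3.082, -0.599,  0.   ]), 'contact_force': array([-0.985,  0.248, -0.365]), 'wrist_torque': array([0.031, 0.046, 0.042]), 'grip_force': np.float64(0.0), 'opening': np.float64(0.085)}
scene 465.4884527516474 248.8514857404042 193.88651221164315 [[-0.091  0.732 -0.675  1.467]
 [ 0.996  0.063 -0.067  0.07 ]
 [-0.007 -0.678 -0.735  1.132]
 [ 0.     0.     0.     1.   ]]
top 357.54409398956744 259.410548377092 198.87905357470177 [[ 0.015 -0.995  0.098  0.455]
 [-1.    -0.013  0.022 -0.004]
 [-0.021 -0.098 -0.995  1.268]
 [ 0.     0.     0.     1.   ]]
```

View pics/scene0.png

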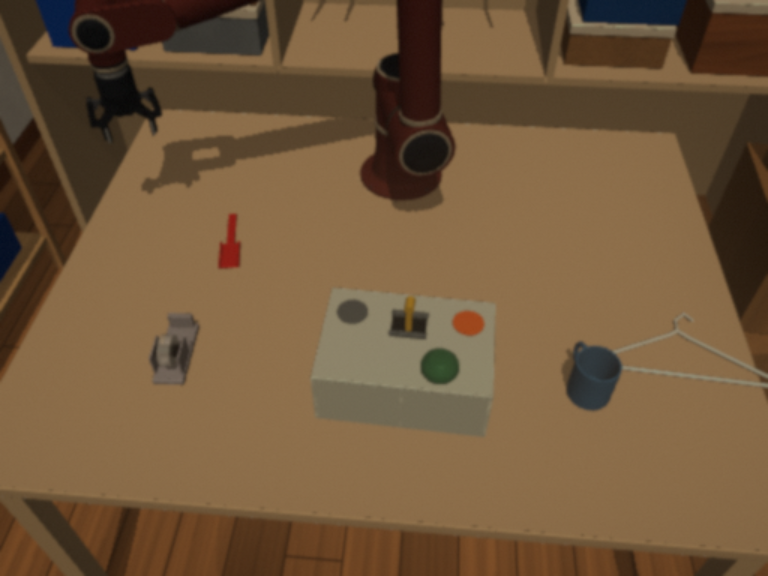

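View pics/top0.png

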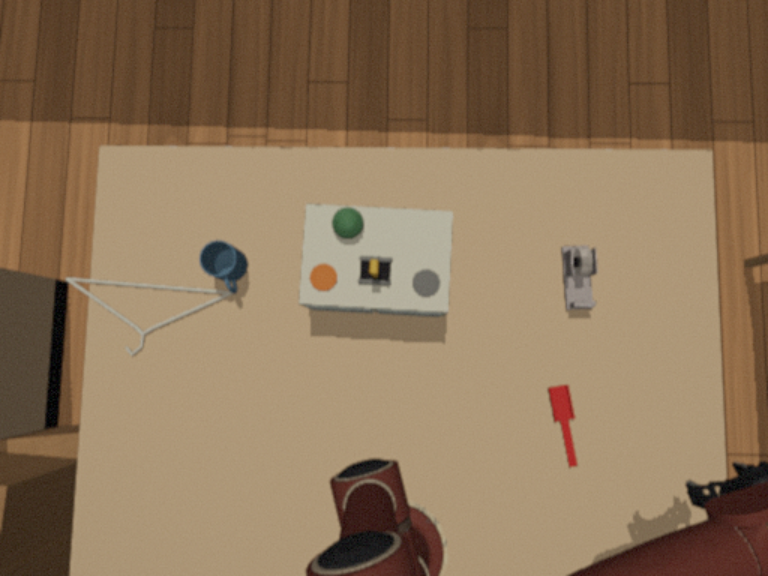

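The top view shows the unit with the orange disc at about (323,277), which is the unit's +y side, so the left tray is the one to open. The grey disc is at (427,283), the toggle at (375,268) and the paperweight at (348,223).

```bash
cat > h.py <<'E'
import numpy as np,cv2
def ray(i,u,v):
    T=i["cam_to_world"];d=T[:3,:3]@np.array([(u-i["cx"])/i["fx"],(v-i["cy"])/i["fy"],1]);return T[:3,3],d
def plane(i,u,v,z):
    o,d=ray(i,u,v);return o+d*(z-o[2])/d[2]
def blob(i,lo,hi,box):
    h=cv2.cvtColor(i["frame"],cv2.COLOR_RGB2HSV);m=cv2.inRange(h,lo,hi);k=np.zeros_like(m);x0,y0,x1,y1=box;k[y0:y1,x0:x1]=1
    m=m*k;n,l,s,c=cv2.connectedComponentsWithStats(m);j=1+np.argmax(s[1:,4]);return c[j],s[j]
E
python3 - <<'E'
from h import *
P={}
for n,bx in(("top",(195,130,310,215)),("scene",(200,190,340,290))):
    i=dict(np.load(n+"0.npz"))
    for nm,lo,hi,z in(("orange",(4,150,120),(15,255,255),.134),("yellow",(17,120,90),(32,255,255),.198),("green",(45,60,20),(85,255,255),.15),):
        c,s=blob(i,lo,hi,bx);print(n,nm,c,s,plane(i,*c,z).round(4))
    c={"top":(427/1.5,283/1.5),"scene":(352/1.5,312/1.5)}[n]
    h=cv2.cvtColor(i["frame"],cv2.COLOR_RGB2HSV);g=h[...,2]
    x,y=int(c[0]),int(c[1]);b=g[y-14:y+15,x-16:x+17];print(b[14,16])
    m=(b<(int(b[14,16])+25)).astype(np.uint8);N,l,S,C=cv2.connectedComponentsWithStats(m);k=l[14,16];p=C[k]+[x-16,y-14];print("grey",p,S[k],plane(i,*p,.134).round(4))
E
```

```text
top orange [215.23287671 184.55251142] [207 177  17  16 219] [0.6107 0.1642 0.134 ]
top yellow [248.72580645 177.58064516] [246 173   7  11  62] [0.6244 0.0536 0.198 ]
top green [231.43269231 148.33974359] [222 139  20  20 312] [0.7257 0.1131 0.15  ]
109
grey [283.58102767 188.50197628] [  7   6  18  18 253] [ 0.6007 -0.055   0.134 ]
scene orange [311.86311787 214.9581749 ] [302 207  21  17 263] [0.6153 0.1615 0.134 ]
scene yellow [272.48695652 206.92173913] [269 197   8  24 115] [0.6508 0.0513 0.198 ]
scene green [292.96277916 243.81141439] [282 233  23  22 403] [0.7318 0.1109 0.15  ]
73
grey [234.61133603 207.42105263] [  7   6  20  16 247] [ 0.606 -0.057  0.134]
```

```bash
python3 - <<'E'
from h import *
for n in("top","scene"):
    i=dict(np.load(n+"0.npz"));z=i["range_z"];v,u=np.mgrid[:384,:512]
    p=np.stack([(u-i["cx"])/i["fx"]*z,(v-i["cy"])/i["fy"]*z,z],-1)@i["cam_to_world"][:3,:3].T+i["cam_to_world"][:3,3]
    r=(z>0)&(p[...,0]>.45)&(p[...,0]<.85)&(p[...,1]>-.2)&(p[...,1]<.3)
    m=r&(abs(p[...,2]-.131)<.012);print(n,m.sum(),np.median(p[m][:,2]),cv2.minAreaRect(p[m][:,:2].astype(np.float32)))
    t=r&(p[...,2]>.17)&(p[...,0]<.68);print("toggle",t.sum(),p[t].mean(0),p[t].min(0),p[t].max(0))
    g=r&(p[...,2]>.15)&(p[...,0]>.68);print("pw",g.sum(),p[g].mean(0),p[g].min(0),p[g].max(0))
E
```

```text
top 6207 0.13078367094092247 ((0.6578658223152161, 0.052133433520793915), (0.32011887431144714, 0.2204548716545105), 87.47649383544922)
toggle 58 [0.62639803 0.05351889 0.19585027] [0.61341306 0.0441324  0.17449108] [0.64223665 0.06238585 0.20178422]
pw 335 [0.72446509 0.11182374 0.16563554] [0.69338378 0.08191988 0.15049632] [0.75805222 0.14617409 0.17734211]
scene 6818 0.12811526587085953 ((0.6557507514953613, 0.04832765460014343), (0.32097122073173523, 0.22706200182437897), 87.47799682617188)
toggle 83 [0.63094977 0.05004279 0.19007789] [0.60866816 0.04119645 0.17052464] [0.64257767 0.05923292 0.20028179]
pw 420 [0.73522011 0.10974046 0.16282182] [0.69567278 0.07695866 0.15003432] [0.76245543 0.14212754 0.17446607]
```

Emit:
send_rows:
  newtons: 30
  rows:
    - [0, [0, 0, -1], -9.5]
    - [0, [0, 0, -1], -9.5]
    - [0, [0, 0, -1], -9.5]
    - [0, [0, 0, -1], -9.5]
    - [0, [0, 0, -1], -9.5]
    - [0, [0, 0, 0], -9.5]
    - [0, [0, 0, 0], -8.5]
    - [0, [0, 0, 0], 0]

```text
t: 1.1
tool_pos: [0.234, -0.5792, 0.2581]
tool_rot: [-2.271, -2.17, -0.001]
contact_force: [-0.0, 0.2, 0.3]
opening: 0.0003
grip_force: 0.0
```

Emit:
send_rows:
  rows:
    - [0, [4, 2.4, 0], 0]
    - [0, [4, 2.4, 0], 0]
    - [0, [4, 2.4, 0], 0]
    - [0, [4, 2.4, 0], 0]
    - [0, [4, 2.4, 0], 0]
    - [0, [4, 2.4, 0], 0]
    - [0, [4, 2.4, 0], 0]
    - [0, [4, 2.4, 0], 0]
    - [0, [4, 2.4, 0], 0]
    - [0, [4, 2.4, 0], 0]

```text
t: 2.35
tool_pos: [0.4919, -0.189, 0.2585]
tool_rot: [-2.273, -2.169, 0.0]
contact_force: [-0.8, -1.1, -0.3]
opening: 0.0001
grip_force: 0.0
```

Emit:
send_rows:
  rows:
    - [0, [4, 2.4, 0], 0]
    - [0, [4, 2.4, 0], 0]
    - [0, [4, 2.4, 0], 0]
    - [0, [4, 2.4, 0], 0]
    - [0, [3, 2, 0], 0]
    - [0, [0, 0, 0], 0]
    - [0, [0, 0, 0], 0]

```text
t: 3.22
tool_pos: [0.6151, -0.0061, 0.2583]
tool_rot: [-2.271, -2.17, 0.001]
contact_force: [-0.4, -0.3, -0.2]
opening: -0.0
grip_force: 0.0
```

```bash
cat > s.py <<'E'
from station import ctrl
from h import *
from scipy.spatial.transform import Rotation as R
def st():
    o=ctrl.get_obs();d=np.array(o["tool_pos"])-[.658,.052,0];c,s=np.cos(.044),-np.sin(.044)
    M=R.from_rotvec(o["tool_rot"]).as_matrix();a=np.degrees(np.arctan2(M[1,0],M[0,0]))
    print("t",round(float(o["t"]),2),"unit xyz mm",np.round([1e3*(d[0]*c+d[1]*s),1e3*(-d[0]*s+d[1]*c),1e3*d[2]],1),"toolx err deg",round(a-87.48,2),"z",M[:,2].round(3),"F",np.round(o["contact_force"],1),"op",o["opening"])
E
python3 -c "
from s import *
st();i=ctrl.get_image('wrist');np.savez('w1.npz',**i);print(i['fx'],i['cx'],i['cy']);cv2.imwrite('pics/w1.png',cv2.resize(i['frame'][...,::-1],None,fx=1.5,fy=1.5))"
```

```text
t 3.23 unit xyz mm [-40.3 -59.9 258.3] toolx err deg -0.07 z [-0.001 -0.    -1.   ] F [-0.4 -0.3 -0.2] op -2.5774298586821942e-05
297.3186396354542 255.05478905185905 189.68094477630618
```

View pics/w1.png

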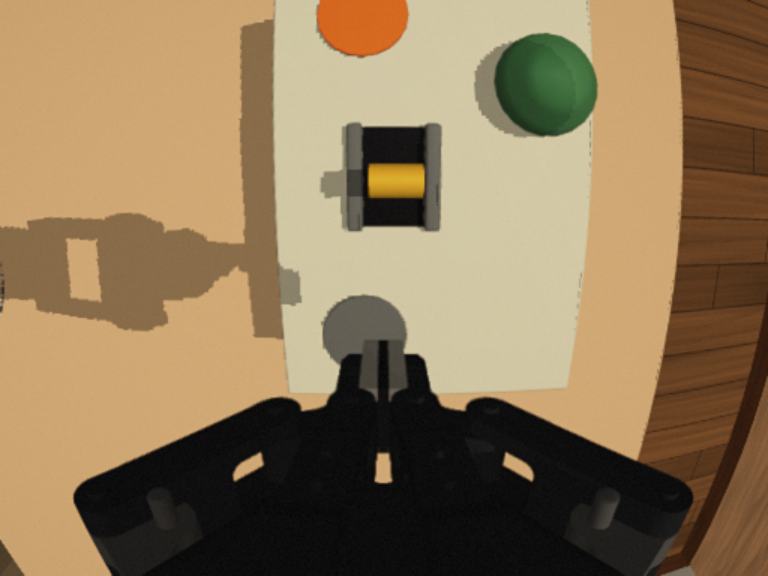

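The wrist view shows the toggle top at about (396,181), upright between the grey cheeks. The shut fingers are on its -y side, next to the grey disc.

```bash
python3 -c "
from h import *
i=dict(np.load('w1.npz'));c,s=blob(i,(17,120,90),(32,255,255),(200,60,320,170));T=i['cam_to_world']
x,y=c[0]-i['cx'],c[1]-i['cy'];r=np.hypot(x,y);th=r/i['fx'];d=T[:3,:3]@np.array([x/r*np.sin(th),y/r*np.sin(th),np.cos(th)])
p=T[:3,3]+d*(.197-T[2,3])/d[2];q=p-[.658,.052,0];print(c,s,p,q[0]*.999-q[1]*.044,q[0]*.044+q[1]*.999)"
```

```text
[263.62820513 119.94638695] [245 109  38  23 858] [0.62438795 0.05309774 0.197     ] -0.033626741244391196 -0.0003822887340337868
```

Emit:
send_rows:
  rows:
    - [0, [1, 1, 0], 0]
    - [0, [0.5, 0, 3], 0]
    - [0, [0, 0, 3], 0]
    - [0, [0, 0, 2.8], 0]
    - [0, [0, 0, 0], 0]

```text
t: 3.9
tool_pos: [0.6244, 0.0089, 0.1676]
tool_rot: [-2.267, -2.168, 0.006]
contact_force: [-0.1, -0.3, 0.0]
opening: 0.0002
grip_force: 0.0
```

Emit:
send_rows:
  rows:
    - [0, [1.5, 0, 0], 0]
    - [0, [1.2, 0, 0], 0]
    - [0, [1, 0, 0], 0]
    - [0, [0.6, 0, 0], 0]
    - [0, [0.6, 0, 0], 0]
    - [0, [0, 0, 0], 0]
    - [0, [0, 0, 0], 0]

```text
t: 4.78
tool_pos: [0.6288, 0.0581, 0.1714]
tool_rot: [2.269, 2.172, 0.002]
contact_force: [1.6, 0.1, 4.8]
opening: -0.0
grip_force: 1.9
```

```bash
python3 -c "
from s import *
st();i=ctrl.get_image('wrist');np.savez('w2.npz',**i)
c,s=blob(i,(17,120,90),(32,255,255),(200,60,320,230));T=i['cam_to_world']
x,y=c[0]-i['cx'],c[1]-i['cy'];r=np.hypot(x,y);th=r/i['fx'];d=T[:3,:3]@np.array([x/r*np.sin(th),y/r*np.sin(th),np.cos(th)])
p=T[:3,3]+d*(.193-T[2,3])/d[2];q=p-[.658,.052,0];print(c,s,p,q[0]*.999-q[1]*.044,q[0]*.044+q[1]*.999)
cv2.imwrite('pics/w2.png',cv2.resize(i['frame'][...,::-1],None,fx=1.5,fy=1.5))"
```

```text
t 4.78 unit xyz mm [-29.4   4.8 171.4] toolx err deg 0.01 z [ 0.001  0.001 -1.   ] F [1.6 0.1 4.8] op -2.0271735931063654e-05
[246.50289687 212.53707995] [ 219  196   57   34 1726] [0.62537206 0.07478213 0.193     ] -0.03359772109331713 0.021323721961602815
```

View pics/w2.png

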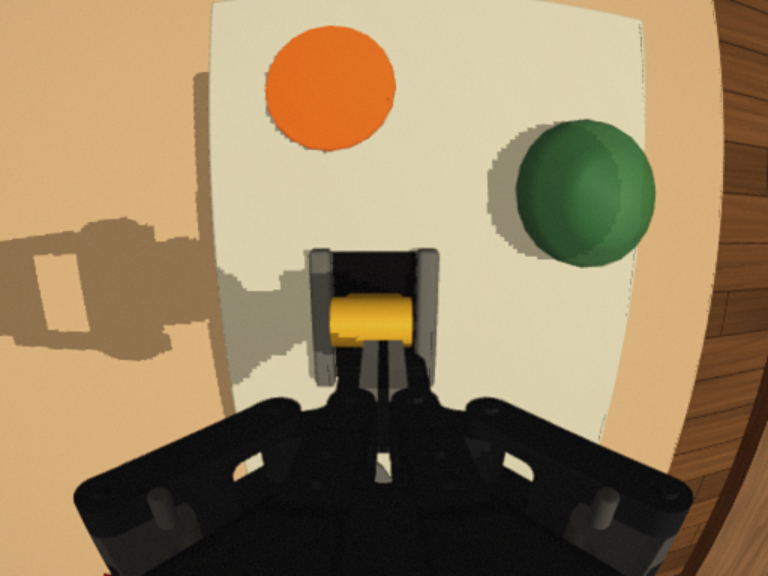

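The toggle top is now at about (371,320) and leans towards orange by roughly 0.22 rad. The tray has not come out yet, so I'll push further.

Emit:
send_rows:
  rows:
    - [0, [0.5, 0, 0], 0]
    - [0, [0.4, 0, 0], 0]
    - [0, [0, 0, 0], 0]
    - [0, [0, 0, 0], 0]

```text
t: 5.32
tool_pos: [0.6284, 0.0666, 0.1702]
tool_rot: [-2.269, -2.172, 0.002]
contact_force: [2.2, -2.8, 2.5]
opening: 0.0001
grip_force: 1.6
```

```bash
cat > tg.py <<'E'
from s import *
st();i=ctrl.get_image('wrist');np.savez('w3.npz',**i)
c,s=blob(i,(17,120,90),(32,255,255),(200,60,320,260));T=i['cam_to_world']
def g(u,v,z):
    x,y=u-i['cx'],v-i['cy'];r=np.hypot(x,y);th=r/i['fx'];d=T[:3,:3]@np.array([x/r*np.sin(th),y/r*np.sin(th),np.cos(th)])
    p=T[:3,3]+d*(z-T[2,3])/d[2];q=p-[.658,.052,0];return (1e3*np.array([q[0]*.999-q[1]*.044,q[0]*.044+q[1]*.999])).round(1)
print(s,"centroid",g(*c,.193),"far edge",g(c[0],s[1],.185),"near",g(c[0],s[1]+s[3],.193))
cv2.imwrite('pics/w3.png',cv2.resize(i['frame'][...,::-1],None,fx=1.5,fy=1.5))
E
python3 tg.py
```

```text
t 5.33 unit xyz mm [-30.3  13.3 170.2] toolx err deg 0.0 z [-0.001 -0.    -1.   ] F [ 2.2 -2.8  2.5] op 0.00014373183117974918
[ 221  200   56   33 1653] centroid [-33.6  29.1] far edge [-33.8  34.3] near [-33.7  18.8]
```

Emit:
send_rows:
  rows:
    - [0, [0.2, 0, 0], 0]
    - [0, [0, 0, 0], 0]
    - [0, [0, 0, 0], 0]
    - [0, [0, 0, 0], 0]
    - [0, [0, 0, 0], 0]
    - [0, [0, 0, 0], 0]
    - [0, [0, 0, 0], 0]
    - [0, [0, 0, 0], 0]
    - [0, [0, 0, 0], 0]
    - [0, [0, 0, 0], 0]

```text
t: 6.62
tool_pos: [0.6287, 0.0689, 0.1707]
tool_rot: [-2.269, -2.172, 0.0]
contact_force: [-1.9, -3.6, 3.2]
opening: 0.0
grip_force: 1.6
```

Emit:
send_rows:
  rows:
    - [0, [0, 0, 0], 0]
    - [0, [0, 0, 0], 0]
    - [0, [0, 0, 0], 0]
    - [0, [0, 0, 0], 0]
    - [0, [0, 0, 0], 0]
    - [0, [0, 0, 0], 0]
    - [0, [0, 0, 0], 0]
    - [0, [0, 0, 0], 0]
    - [0, [0, 0, 0], 0]
    - [0, [0, 0, 0], 0]

```text
t: 7.88
tool_pos: [0.6288, 0.0688, 0.1707]
tool_rot: [-2.269, -2.172, 0.0]
contact_force: [-2.0, -3.5, 2.0]
opening: -0.0001
grip_force: 1.7
```

```bash
python3 tg.py
```

```text
t 7.88 unit xyz mm [-29.9  15.5 170.7] toolx err deg 0.01 z [-0.  0. -1.] F [-2.  -3.5  2. ] op -8.455524557955529e-05
[ 221  203   55   33 1529] centroid [-33.8  29.9] far edge [-33.9  34.7] near [-33.9  19.1]
```

View pics/w3.png

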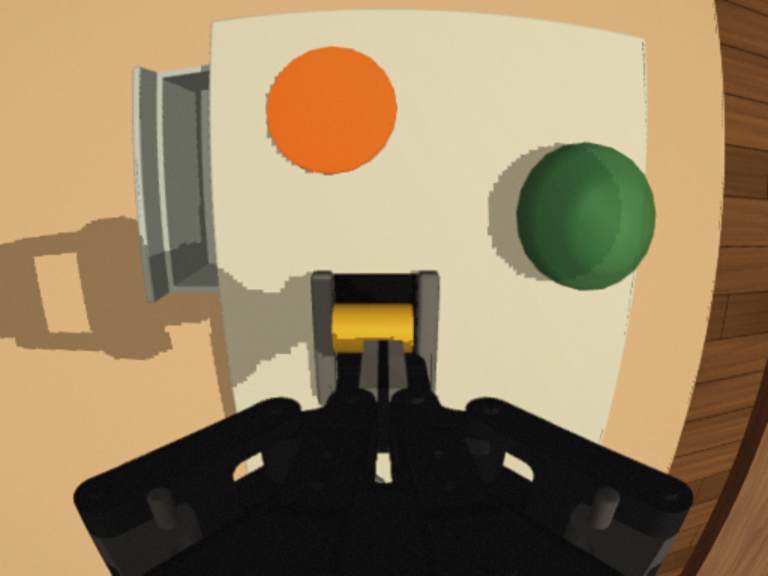

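The left tray has come out; its panel is at about column 145. I'll let the toggle go by retreating towards -y, then lift.

Emit:
send_rows:
  rows:
    - [0, [0, 0, 0], 0]
    - [0, [0, 0, 0], 0]
    - [0, [-1, 0, 0], 0]
    - [0, [-1.5, 0, 0], 0]
    - [0, [-1.5, 0, 0], 0]
    - [0, [-1.5, 0, 0], 0]
    - [0, [0, 0, -3], 0]
    - [0, [0, 0, -3], 0]
    - [0, [0, 0, -3], 0]
    - [0, [0, 0, 0], 0]

```text
t: 9.18
tool_pos: [0.6279, 0.0134, 0.2636]
tool_rot: [2.267, 2.169, 0.006]
contact_force: [0.6, 0.5, 0.0]
opening: 0.0001
grip_force: 0.0
```

Emit:
send_rows:
  rows:
    - [0, [3, -2.7, 0], 0]
    - [0, [3, -2.8, 0], 0]
    - [0, [3, -2.7, 0], 0]
    - [0, [2.9, -2.7, 0], 0]
    - [0, [0, 0, 0], 0]
    - [0, [0, 0, 0], 0]

```text
t: 9.93
tool_pos: [0.5225, 0.1371, 0.2592]
tool_rot: [-2.269, -2.172, 0.002]
contact_force: [-0.2, -0.2, 0.9]
opening: 0.0002
grip_force: 0.0
```

```bash
python3 - <<'E'
exec(open('tg.py').read().replace("'w3.npz'","'w4.npz'").replace("w3.png","w4.png").replace("blob(i,(17,120,90),(32,255,255),(200,60,320,260))","blob(i,(17,120,90),(32,255,255),(200,60,512,384))"))
j=ctrl.get_image("top");z=j["range_z"];v,u=np.mgrid[:384,:512]
p=np.stack([(u-j["cx"])/j["fx"]*z,(v-j["cy"])/j["fy"]*z,z],-1)@j["cam_to_world"][:3,:3].T+j["cam_to_world"][:3,3]-[.658,.052,0]
x=p[...,0]*.999-p[...,1]*.044;y=p[...,0]*.044+p[...,1]*.999
m=(z>0)&(x<-.118)&(x>-.26)&(y>0)&(y<.16)&(p[...,2]>.085)&(p[...,2]<.11);print(m.sum(),x[m].min(),np.median(x[m]),x[m].max())
E
```

```text
t 9.93 unit xyz mm [-139.1   79.1  259.2] toolx err deg 0.01 z [-0.002 -0.    -1.   ] F [-0.2 -0.2  0.9] op 0.00023695355566198935
[ 338  240   44   39 1026] centroid [-41.6  15.8] far edge [-41.3  31.8] near [-37.9  -6.5]
37 -0.17269965161269166 -0.16989195961564393 -0.16682044134461624
```

View pics/w4.png

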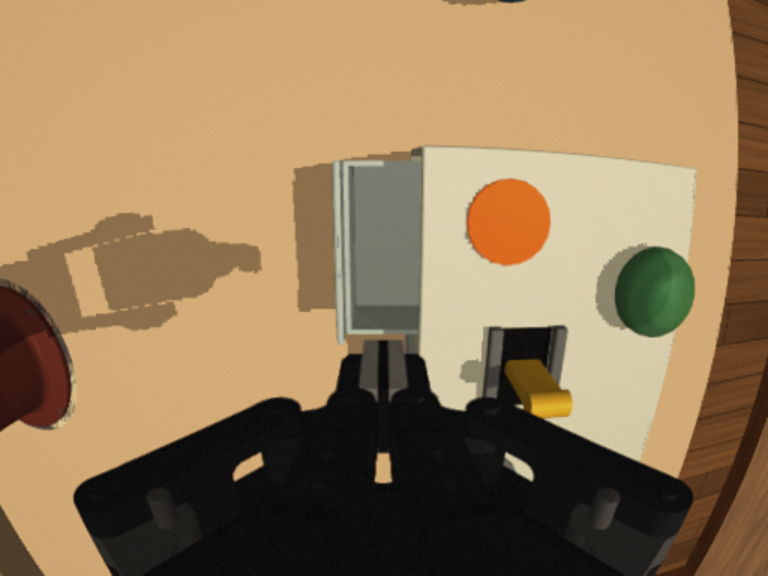

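The toggle is upright again (lower right) and the tray panel is at unit x = -170 mm, with the fingers over the gap behind it. I'll lower them there and pull.

Emit:
send_rows:
  rows:
    - [0, [0, -0.4, 3], 0]
    - [0, [0, 0, 4], 0]
    - [0, [0, 0, 4], 0]
    - [0, [0, 0, 3], 0]
    - [0, [0, 0, 2], 0]
    - [0, [0, 0, 1.4], 0]
    - [0, [0, 0, 0], 0]

```text
t: 10.9
tool_pos: [0.5185, 0.1374, 0.086]
tool_rot: [-2.269, -2.171, 0.002]
contact_force: [-0.1, -0.3, -0.1]
opening: -0.0
grip_force: 0.0
```

Emit:
send_rows:
  rows:
    - [0, [0, -0.7, 0], 0]
    - [0, [0, -1, 0], 0]
    - [0, [0, -1, 0], 0]
    - [0, [0, -1, 0], 0]
    - [0, [0, -1, 0], 0]
    - [0, [0, -1, 0], 0]
    - [0, [0, -0.7, 0], 0]
    - [0, [0, 0, 0], 0]

```text
t: 11.9
tool_pos: [0.4543, 0.1406, 0.0867]
tool_rot: [2.269, 2.172, 0.0]
contact_force: [0.9, 0.2, 0.8]
opening: 0.0001
grip_force: 0.0
```

```bash
cat > tr.py <<'E'
from s import *
st();j=ctrl.get_image("top");z=j["range_z"];v,u=np.mgrid[:384,:512]
p=np.stack([(u-j["cx"])/j["fx"]*z,(v-j["cy"])/j["fy"]*z,z],-1)@j["cam_to_world"][:3,:3].T+j["cam_to_world"][:3,3]-[.658,.052,0]
x=p[...,0]*.999-p[...,1]*.044;y=p[...,0]*.044+p[...,1]*.999
for y0,y1 in((.01,.15),(-.15,-.01)):
    m=(z>0)&(x<-.114)&(x>-.28)&(y>y0)&(y<y1)&(p[...,2]>.085)&(p[...,2]<.11);print(m.sum(),np.percentile(x[m],[0,25,50,75]).round(4) if m.any() else "none")
t=(x>-.06)&(x<0)&(abs(y)<.05)&(p[...,2]>.18);print("toggle",t.sum(),y[t].mean() if t.any() else 0)
cv2.imwrite('pics/top5.png',cv2.resize(j['frame'][...,::-1],None,fx=1.5,fy=1.5))
E
python3 tr.py
```

```text
t 11.9 unit xyz mm [-207.4   79.5   86.7] toolx err deg 0.02 z [ 0.  0. -1.] F [0.9 0.2 0.8] op 0.00011305915003057445
19 [-0.1727 -0.1712 -0.1698 -0.1688]
7 [-0.1141 -0.1141 -0.1141 -0.1141]
toggle 58 0.0020069800940131586
```

View pics/top5.png

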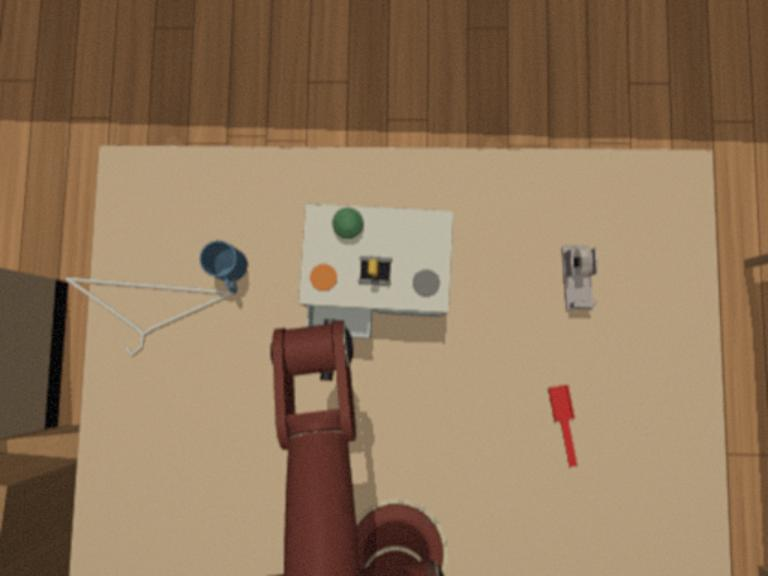

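The top view shows the panel still apparently at the 60 mm position, near row 335, with the arm covering part of it. I'll check with the wrist camera.

```bash
python3 -c "
from s import *
i=ctrl.get_image('wrist');j=ctrl.get_image('scene')
w=cv2.resize(i['frame'],None,fx=.78,fy=.78);s=cv2.resize(j['frame'][150:290,190:350],(400,299))
s=cv2.resize(s,(400,299));cv2.imwrite('pics/c6.png',np.hstack([w,s])[...,::-1])"
```

```text
Traceback (most recent call last):
ValueError: all the input array dimensions except for the concatenation axis must match exactly, but along dimension 0, the array at index 0 has size 300 and the array at index 1 has size 299
```

```bash
python3 -c "
from s import *
i=ctrl.get_image('wrist');j=ctrl.get_image('scene')
w=cv2.resize(i['frame'],(400,300));s=cv2.resize(j['frame'][150:290,190:350],(400,300))
cv2.imwrite('pics/c6.png',np.hstack([w,s])[...,::-1])"
```

```text
(no output)
```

View pics/c6.png

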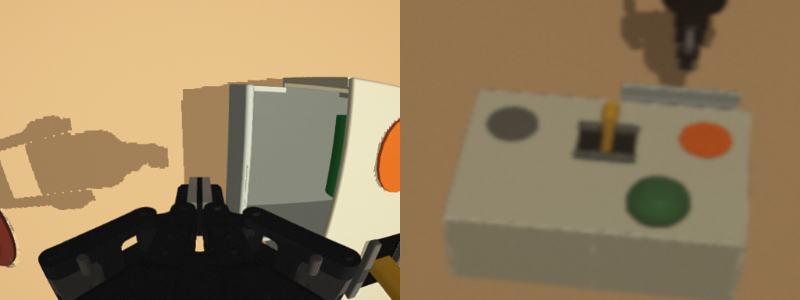

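The fingers are in front of the panel, so they slipped over it. The tray is still at roughly 60–70 mm. I'll lift, measure the panel with the wrist depth, and then grasp it properly with one finger on each side.

Emit:
send_rows:
  rows:
    - [0, [0, 0, -3], 0]
    - [4, [0, 0, -4], 0]
    - [4, [0, 0, -4], 0]
    - [4, [0, 0, -2], 0]
    - [4, [0, 0, 0], 0]
    - [4, [0, 0, 0], 0]

```text
t: 12.9
tool_pos: [0.4539, 0.1404, 0.2146]
tool_rot: [-2.268, -2.171, 0.004]
contact_force: [0.1, 0.0, -1.0]
opening: 0.0399
grip_force: 0.0
```

```bash
cat > wp.py <<'E'
from s import *
st();i=ctrl.get_image('wrist');z=i["range_z"];v,u=np.mgrid[:384,:512]
X,Y=u-i["cx"],v-i["cy"];r=np.hypot(X,Y)+1e-9;k=np.tan(np.minimum(r/i["fx"],1.4))/r
T=i["cam_to_world"];p=np.stack([X*k*z,Y*k*z,z],-1)@T[:3,:3].T+T[:3,3]-[.658,.052,0]
x=p[...,0]*.999-p[...,1]*.044;y=p[...,0]*.044+p[...,1]*.999;h=p[...,2]
ok=(z>0)&(r/i["fx"]<1.3)
m=ok&(abs(h-.13)<.004)&(abs(y)<.15);print("front of unit",np.percentile(x[m],[0,1]).round(4))
for a,b in((.02,.05),(.1,.145),(.01,.15)):
    m=ok&(x<-.118)&(x>-.27)&(y>a)&(y<b)&(h>.092)&(h<.106);print(a,b,m.sum(),np.percentile(x[m],[0,5,50,95,100]).round(4) if m.any() else '', np.percentile(y[m],[0,100]).round(3) if m.any() else '',np.median(h[m]) if m.any() else '')
m=ok&(x<-.118)&(x>-.28)&(y<-.02)&(y>-.15)&(h>.085)&(h<.115);print("right",m.sum())
cv2.imwrite('pics/w7.png',cv2.resize(i['frame'][...,::-1],None,fx=1.5,fy=1.5))
E
python3 wp.py
```

```text
t 12.9 unit xyz mm [-207.8   79.3  214.6] toolx err deg 0.01 z [-0.003 -0.    -1.   ] F [ 0.1  0.  -1. ] op 0.03991528883764769
front of unit [-0.6153 -0.1131]
0.02 0.05 175 [-0.1764 -0.1763 -0.1738 -0.1707 -0.1702] [0.02 0.05] 0.09900548493045103
0.1 0.145 317 [-0.1763 -0.1761 -0.1735 -0.1704 -0.1699] [0.1   0.145] 0.09890696059861848
0.01 0.15 905 [-0.1765 -0.1762 -0.1737 -0.1706 -0.1699] [0.01  0.149] 0.09883514897444978
right 0
```

View pics/w7.png

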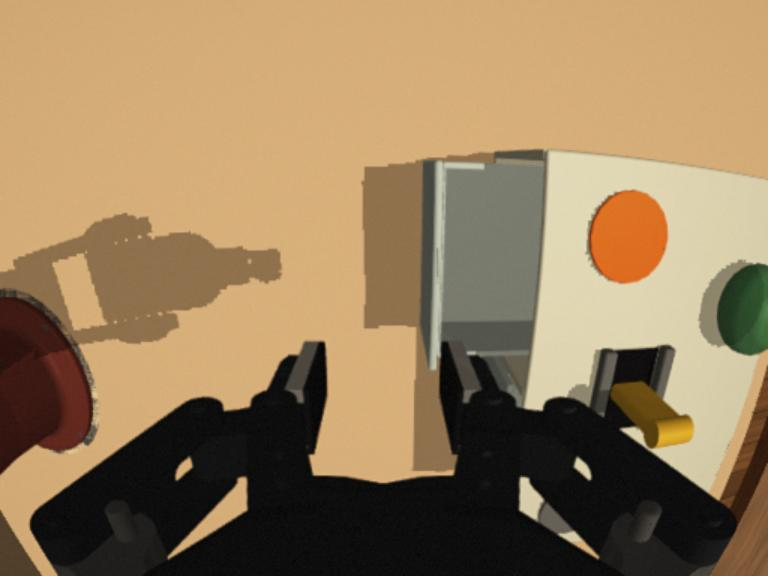

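The panel is at unit x = -173.5 mm and the toggle is upright. I'll centre the open fingers over the panel, go down, grip and draw.

Emit:
send_rows:
  newtons: 50
  rows:
    - [3, [0, 1.7, 0], 0]
    - [3, [0, 1.7, 0], 0]
    - [3, [0, 0, 3], 0]
    - [3, [0, 0, 3], 0]
    - [3, [0, 0, 3], 0]
    - [3, [0, 0, 2.5], 0]
    - [3, [0, 0, 2], 0]
    - [3, [0, 0, 1.2], 0]
    - [3, [0, 0, 0], 0]
    - [3, [0, 0, 0], 0]

```text
t: 14.2
tool_pos: [0.4892, 0.1391, 0.0703]
tool_rot: [2.269, 2.172, 0.001]
contact_force: [-0.1, 0.3, 1.2]
opening: 0.03
grip_force: 0.0
```

Emit:
send_rows:
  rows:
    - [0, [0, 0, 0], 0]
    - [0, [0, 0, 0], 0]
    - [0, [0, 0, 0], 0]
    - [0, [0, 0, 0], 0]
    - [0, [0, 0, 0], 0]
    - [0, [0, 0, 0], 0]

```text
t: 14.95
tool_pos: [0.489, 0.1392, 0.0708]
tool_rot: [2.269, 2.172, 0.001]
contact_force: [-3.5, -0.4, 6.3]
opening: 0.0038
grip_force: 51.7
```

Emit:
send_rows:
  rows:
    - [0, [0, -0.4, 0], 0]
    - [0, [0, -0.7, 0], 0]
    - [0, [0, -0.8, 0], 0]
    - [0, [0, -0.8, 0], 0]
    - [0, [0, -0.8, 0], 0]
    - [0, [0, -0.8, 0], 0]
    - [0, [0, -0.8, 0], 0]
    - [0, [0, -0.6, 0], 0]
    - [0, [0, -0.3, 0], 0]
    - [0, [0, 0, 0], 0]

```text
t: 16.2
tool_pos: [0.429, 0.1418, 0.0708]
tool_rot: [2.269, 2.172, 0.002]
contact_force: [-0.2, -1.0, 6.9]
opening: 0.0037
grip_force: 51.9
```

```bash
python3 wp.py
```

```text
t 16.2 unit xyz mm [-232.7   79.6   70.8] toolx err deg 0.02 z [ 0.002  0.    -1.   ] F [-0.2 -1.   6.9] op 0.0037095763398272185
front of unit [-0.2514 -0.2378]
0.02 0.05 299 [-0.2353 -0.2348 -0.2319 -0.1476 -0.1472] [0.029 0.05 ] 0.09907174371188293
0.1 0.145 2124 [-0.2354 -0.2349 -0.2301 -0.1476 -0.1467] [0.1   0.145] 0.09909599073548056
0.01 0.15 4511 [-0.2477 -0.235  -0.2301 -0.1475 -0.1386] [0.029 0.15 ] 0.09925784125310683
right 0
```

Emit:
send_rows:
  rows:
    - [0, [0, 0, 0], 0]
    - [0, [0, 0, 0], 0]
    - [1.5, [0, 0, 0], 0]
    - [2.5, [0, 0, 0], 0]
    - [2.5, [0, 0, 0], 0]
    - [2.5, [0, 0, -2], 0]
    - [2.5, [0, 0, -3], 0]
    - [2.5, [0, 0, -4], 0]
    - [2.5, [0, 0, -4], 0]
    - [2.5, [0, 0, 0], 0]

```text
t: 17.5
tool_pos: [0.4309, 0.142, 0.2036]
tool_rot: [2.267, 2.169, 0.009]
contact_force: [0.3, -0.3, 0.3]
opening: 0.0248
grip_force: 0.0
```

Emit:
send_rows:
  rows:
    - [2.5, [0, 0, 0], 0]
    - [2.5, [0, 0, 0], 0]
    - [2.5, [0, 0, 0], 0]
    - [2.5, [0, 0, 0], 0]

```text
t: 18.0
tool_pos: [0.4284, 0.1416, 0.1989]
tool_rot: [-2.269, -2.172, 0.002]
contact_force: [0.3, -0.4, 0.1]
opening: 0.0253
grip_force: 0.0
```

```bash
python3 wp.py; python3 tr.py
```

```text
t 18.0 unit xyz mm [-233.3   79.4  198.9] toolx err deg 0.01 z [-0.001 -0.    -1.   ] F [ 0.3 -0.4  0.1] op 0.025280959557122732
front of unit [-0.6127 -0.1135]
0.02 0.05 264 [-0.2341 -0.2341 -0.2302 -0.1474 -0.147 ] [0.02 0.05] 0.09912716575685732
0.1 0.145 517 [-0.2351 -0.235  -0.2306 -0.1478 -0.1472] [0.1   0.145] 0.09907140352419858
0.01 0.15 1465 [-0.2351 -0.235  -0.2305 -0.1475 -0.147 ] [0.01 0.15] 0.09907058149346132
right 0
t 18.05 unit xyz mm [-233.2   79.4  199.2] toolx err deg 0.01 z [-0.001 -0.    -1.   ] F [ 0.5 -0.5 -0.3] op 0.025225911772912824
33 [-0.2319 -0.2304 -0.2284 -0.2263]
3 [-0.1142 -0.1141 -0.1141 -0.1141]
toggle 57 0.002062411678345236
```

The tray is about 122 mm out, the toggle is upright and untouched, and the right tray is shut.

```bash
python3 -c "
from station import ctrl
print(ctrl.finish_job())"
```

```text
the job is handed in; nothing more can be done
None
```

I opened the left (orange-side) tray to about 122 mm of its 125 mm, with the toggle upright and untouched and the right tray shut, and handed the job in at about 18 s; my first pull slipped over the panel, and I did not re-measure the mug, tape dispenser, shoe horn or paperweight before handing in.

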